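# Clip the torch onto the charging hook and switch on

### The arm

A 6-joint arm with a two-finger parallel gripper is mounted at the origin on the work surface. World frame = base frame: x ahead of the robot, y to its left, z up, the work surface at z = 0. Lengths are in m, angles in degrees, forces in N, time in s.
With the tool pointing down it reaches from about 0.375 to 0.75 m from the base axis. Payload 9 kg.
Tool frame: the origin (TCP) lies where the fingers leave the gripper's body, on its centre line; the fingertips stand 73 mm ahead of it and the grasp point (between the pads) lies 54 mm ahead of it (robot.tip_reach is the distance from the TCP to the fingertips, in m); z points along the fingers, y is the direction in which the jaws open and shut (so a half turn about z gives the same grasp; the last joint's range is limited). The gripper opens to 85 mm and grips with 20 to 120 N. Pads are 22 mm wide; open, the fingers measure 114 mm over their backs; the gripper's body (76 mm by 85 mm) begins 54 mm behind the grasp point. The pads swing forward as they close: fully open they stand 13 mm farther back than shut.
Start: joints at [57.485, 5.964, 5.575, 89.605, 0, 77.527], TCP at [0.206, 0.564, 0.304] pointing down, gripper open.
Joint ranges: [-171.21, 171.21], [-48.23, 106.86], [-62.78, 66.21], [-105.2, 120.99], [-86.42, 89.51], [-180, 180]. Speed limits (degrees/s): [127.2, 127.2, 147.25, 180, 180, 180].

### API

Orientations are given as [roll, pitch, yaw] about the fixed x, y, z axes, in that order (R = Rz(yaw) Ry(pitch) Rx(roll)).
In Python, from plant import robot gives the robot as it stands. Calls block until the motion is done:
- robot.move_pose(position, orientation): joint-space move of the TCP to a pose.
- robot.line_to(position, vel=0.15, rotation=None, guard=None): straight line of the TCP; rotation=None keeps the orientation; vel is the mean speed in m/s. With guard (N) it stops when the force on the tool has changed by that much, and returns True; else False.
- robot.goto_joints(angles): joint-space move.
- robot.set_gripper(opening): finger opening in m; the grip force is fixed at half the most; returns when the fingers have stopped.
- robot.pause(seconds).
- robot.ik(position, orientation): joint angles nearest the present ones, or None.
- robot.observe(): the state.
- robot.grab_frame(name): name is "scene" or "side" or "wrist"; returns the picture (384x512x3 uint8, blue, green, red); there is no depth.
- robot.get_calibration(name): a dict with "vertical_fov" (degrees; the focal length in pixels is half the picture's height over the tangent of half this angle, whatever the lens; pixels are square), "cx", "cy" (the principal point, pixels), "k1" (the pictures are not rectified: a ray, as slopes to the right and down, at radius r is drawn at 1 + k1 r^2 times it, then the intrinsics apply), "rvec" (rotation vector, rad) and "tvec" (3), from world to camera coordinates, as OpenCV has them. Camera axes: x right, y down, z forward; pixel columns grow to the right and rows downward; lengths in m; the calibration is good to about 2 mm. A picture is of the moment at which its call begins: read the wrist's pose just before it. get_calibration takes no time and is no camera call; for the wrist camera it gives the pose at the moment of the call.
A pose or a line that the arm cannot do raises robot.IKError and nothing moves.
- robot.job_done(): hands the job in, once; it reports no verdict.
The state is a dict: "time": time; "q": joint angles; "qvel": joint speeds; "joint_torque": joint torques, N m; "tool_pos": TCP position; "tcp_rot": TCP orientation; "ft_force": force on the tool from outside, world axes, zero at the start; "torque": the same for the moment, N m; "gripper_width": finger opening in m.
Only numpy, scipy, OpenCV 4.12 (cv2) and the standard library are available. Lean on these libraries where they do the work, as an engineer would, in place of code of your own. Each camera call takes 0.05 s, during which the arm holds its last target.

### The job

Put the black torch on charge: take it by the loop on its top and press the loop past the sprung gate of the snap hook on the charging stand, so that the torch hangs from the hook with the gate shut again above the loop. Then let go of it and throw the stand's toggle switch all the way over, towards the stand's back. Leave the other things on the shelf where they are.

Things in the scene. Friction and masses are not known exactly. Their poses are not given: they have to be found in the camera images.
- torch: Loose black torch standing upright on its lens head, about 0.2 kg. Origin: centre of its underside; z up, y along the loop's width. Sizes in mm: head 62 across up to z 26, barrel 48 across up to z 85, on top a rigid rectangular loop in the y-z plane up to z 142 (see loop_bar). Best gripped from above across the loop's outer sides, 46 mm along y. It may hang either way round.
- loop_bar (a point): Centre of the loop's top bar, 138.5 mm above the torch's underside; axes as the torch's. The bar is 7 x 7 mm and runs along y. The loop is 46 mm wide outside; its upright sides are 6 mm (y) by 10 mm (x). Hole under the bar: 34 mm wide, 44 mm high (torch z 91 to 135).
- stand: Fixed charging stand. Origin: underside of its base, straight below the hook's seat; z up, x from its front (hook, facing the robot) to its back (post), y left. In mm: base plate 10 thick, x -50..100, y -65..185; post 20 x 24 at x 75, 228 high, with an arm forward to the hook; switch box 80 (x) by 70 (y), top at z 90, centred at x 30, y 140.
- hook_seat (a point): Middle of the snap hook's seat surface, where the loop's bar is to rest (bar centre 3.5 mm above); at stand x 0, y 0, z 190 mm, axes as the stand's. The hook is flat steel 10 mm thick along y, an upturned J in the stand's x-z plane: seat 8 mm thick; spine behind it, inner face at x 11 mm, top at stand z 228; nose in front of it.
- hook_nose (a point): Top of the hook's rounded nose, 19 mm above the seat (stand x -14, z 209 mm). The nose's inner face is at x -9, its outer face at x -19. To enter, the loop's bar passes just above the nose from the front, so that the nose goes through the loop's hole, then goes down to the seat between nose and spine, pushing the gate open.
- gate (a joint): Sprung gate of the snap hook, rad: 0 shut, 0.8 open. A strip 4 mm thick, 8 wide, 23 long, hinged at the spine's top (stand x 9, z 224 mm), slanting down and forward to the inside of the nose. It swings only inward, down and back until it hangs along the spine, and springs shut by itself (3 N at its tip at first, 5 N open), free to shut once the bar is within 3 mm of its rest height.
- switch (a joint): Toggle switch on the stand's switch box, rad: about 0 is off, leaning to the stand's front (-x); 1.0 is on, leaning to its back (+x); upright at 0.5. It stays where it is left and needs about 1 N at its ball. Its pivot runs along the stand's y at stand x 30, y 140, z 112 mm.
- switch_tip (a point): Centre of the ball, 26 mm across, on the end of the switch lever, 60 mm from the pivot; it moves with the lever (stand z 165 mm at either end of its throw).
- pots: Bystander, loose, to be left alone: stack of nested terracotta flower pots, 94 mm across, 132 mm tall; origin at the centre of its underside.
- rose: Bystander, loose, to be left alone: green plastic watering rose standing on its 76 mm face, 75 mm tall; origin at the centre of its underside.
- ladle: Bystander, loose, to be left alone: stainless ladle, bowl 84 mm across and 34 mm high, handle lying along its +y.
- tub: Bystander, loose, to be left alone: red flip-top tub 86 x 116 x 84 mm; origin at the centre of its underside.
- tin: Bystander, loose, to be left alone: cylindrical tin, 72 mm across, 100 mm tall; origin at the centre of its underside.
Things that resemble listed ones, but are neither listed nor needed, are in the scene too. Of the things that look like the torch, the largest one is meant.

How it is judged (in metres and radians):
On the way, in this order (a step that is already met when the one before it is completed fails the run):
1. the torch's loop is inside the snap hook, its bar down on the seat, and the gate has sprung shut (x of loop_bar in the frame of hook_seat between -0.01 and 0.011 m and y of loop_bar in the frame of hook_seat between -0.018 and 0.018 m and z of loop_bar in the frame of hook_seat between 0 and 0.009 m and value of joint gate below 0.12 rad and angle between torch's own z axis and vertical below 0.3 rad), for 0.2 s.
2. the toggle switch is thrown over (value of joint switch above 0.85 rad), for 0.1 s.
At the end, for the whole second after the job is handed in: The torch hangs in the snap hook: loop bar on the seat (bar centre 0 to 9 mm above it, within -10..+11 mm along the hook and 18 mm sideways), torch upright within 0.3 rad and at rest (under 0.05 m/s, 0.5 rad/s), gate shut (under 0.12 rad); the switch is over (above 0.85 rad) (all of step 1 and value of joint switch above 0.85 rad and linear speed of torch below 0.05 m/s and angular speed of torch below 0.5 rad/s); the robot touches nothing.
It fails at once if a bystander was moved more than 40 mm (distance of any of pots, rose, ladle, tub, tin from where it was at the start of the episode above 0.04 m).
It also fails if it takes over 58 s, if anything falls off the work surface, if the arm or the gripper's body presses on something with over 40 N, if the wrist force passes 120 N, or if a joint passes its speed limit or range.

## Working session

There is one attempt and no reset: what is moved stays moved. The work goes in short steps, each a Python script; the robot and the scene stay as the last script left them, time stands still between calls to the robot, and variables do not carry over. Pictures are saved under pics/ and viewed, and the job is handed in when it is done.

```bash
mkdir -p pics; ls; python3 - <<'E'
from plant import robot
import cv2
for n in ("scene","side","wrist"):
    c=robot.get_calibration(n); print(n,c)
    cv2.imwrite(f"pics/{n}0.png",robot.grab_frame(n))
s=robot.observe(); print(s)
E
```

```text
pics
scene {'vertical_fov': 47.21414796257289, 'cx': 256.32748943939265, 'cy': 182.68720133933152, 'k1': -0.08127448806649427, 'rvec': array([ 1.19216708,  2.46401124, -0.8644048 ]), 'tvec': array([ 0.35755333, -0.21130365,  1.60746536])}
side {'vertical_fov': 49.60850542091049, 'cx': 254.12191555277494, 'cy': 189.1381479792972, 'k1': -0.14573004048290192, 'rvec': array([ 2.38364559, -0.24446054,  0.10078453]), 'tvec': array([-0.54429834,  0.15735079,  1.37368743])}
wrist {'vertical_fov': 59.710050101260876, 'cx': 263.0409365253886, 'cy': 191.09874326366977, 'k1': -0.09500774681143419, 'rvec': array([-2.35225582, -1.64554448, -0.26199868]), 'tvec': array([-0.59827019, -0.03880797,  0.37942573])}
{'time': 0.15, 'q': array([5.74861439e+01, 5.99052365e+00, 5.53843454e+00, 8.96037756e+01,
       2.06040854e-03, 7.75272154e+01]), 'qvel': array([ 0.00115685, -0.13447678,  0.15397006,  0.09211122,  0.02237409,
       -0.04787467]), 'joint_torque': array([ 6.43854473e-04, -5.57363355e+01,  5.04003596e+01,  1.27540994e-02,
       -4.07446823e-04,  3.35158154e-05]), 'tool_pos': array([0.20550178, 0.56353122, 0.30331427]), 'tcp_rot': array([-1.79945899e+02, -1.40772003e-02,  1.59958921e+02]), 'ft_force': array([-0.58418143, -0.36981643,  0.14645212]), 'torque': array([ 0.01332815,  0.02488211, -0.03089182]), 'gripper_width': 0.08542317625987929}
```

View pics/scene0.png

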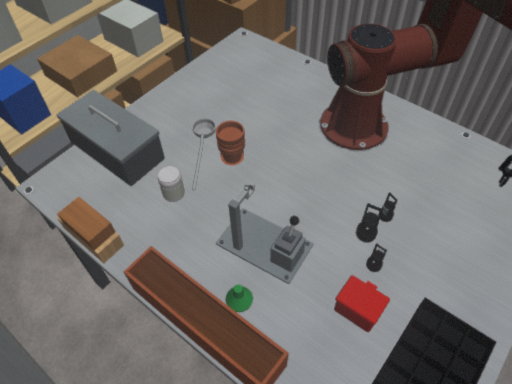

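View pics/side0.png

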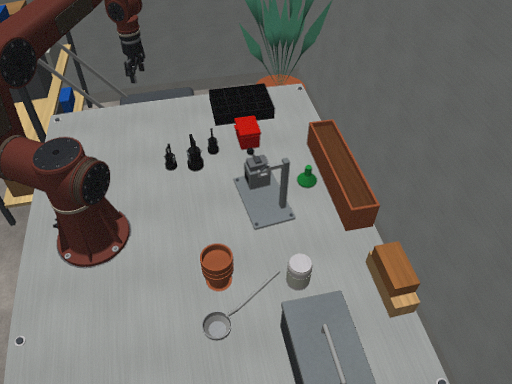

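View pics/wrist0.png

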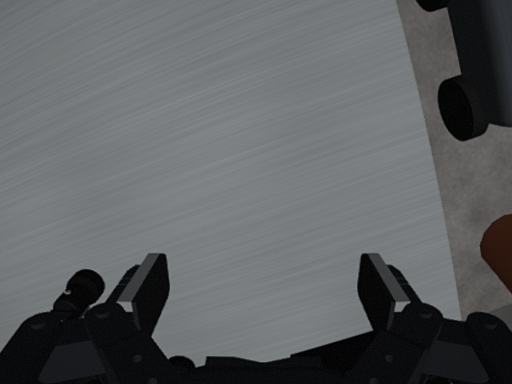

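The scene picture shows three torches: the big one at about (369,224), with smaller ones at (388,208) and (376,259). The hook tip is at about (250,188), the post at (237,225) and the switch ball at (294,220). In the side picture the big torch is at about (195,155) and the hook at (268,167). Next I'll write helpers and zoom in.

```bash
cat > h.py <<'E'
import numpy as np, cv2
def K(c):
    f=192/np.tan(np.radians(c['vertical_fov']/2)); return np.array([[f,0,c['cx']],[0,f,c['cy']],[0,0,1.]]), np.array([c['k1'],0,0,0,0.])
def ray(c,uv):
    k,d=K(c); p=cv2.undistortPoints(np.array([[uv]],float),k,d)[0,0]
    R=cv2.Rodrigues(c['rvec'])[0]; o=-R.T@c['tvec']; v=R.T@np.array([p[0],p[1],1]); return o,v/np.linalg.norm(v)
def onz(c,uv,z):
    o,v=ray(c,uv); return o+v*(z-o[2])/v[2]
def tri(obs):
    A=np.zeros((3,3));b=np.zeros(3);L=[]
    for c,uv in obs:
        o,v=ray(c,uv);P=np.eye(3)-np.outer(v,v);A+=P;b+=P@o;L.append((o,P))
    x=np.linalg.solve(A,b); return x,[round(float(np.linalg.norm(P@(x-o)))*1000,1) for o,P in L]
def proj(c,X):
    k,d=K(c); return cv2.projectPoints(np.atleast_2d(np.array(X,float)),c['rvec'],c['tvec'],k,d)[0][:,0]
def crop(img,x,y,w,h,s,fn):
    cv2.imwrite(fn,cv2.resize(img[y:y+h,x:x+w],None,fx=s,fy=s,interpolation=cv2.INTER_CUBIC))
E
python3 - <<'E'
import cv2; from h import *
a=cv2.imread('pics/scene0.png');b=cv2.imread('pics/side0.png')
c1=a[175:285,210:330]; c2=a[185:285,340:420]
cv2.imwrite('pics/c1.png',cv2.resize(np.hstack([a[170:280,210:410]]),None,fx=4,fy=4,interpolation=cv2.INTER_CUBIC))
crop(b,150,110,160,120,5,'pics/c2.png')
E
```

```text
(no output)
```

View pics/c1.png

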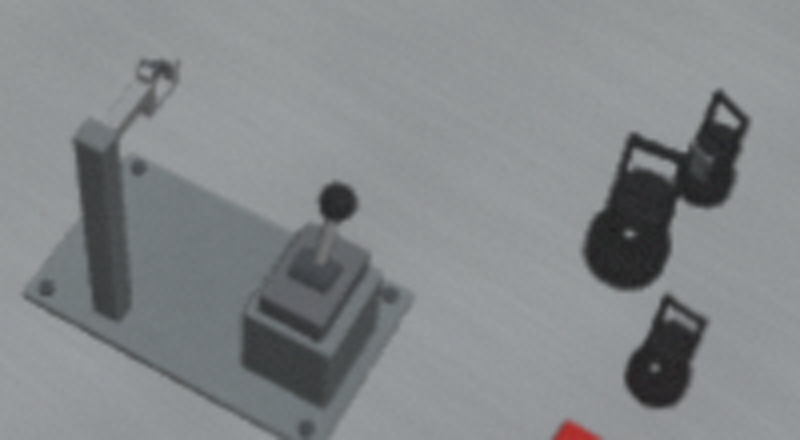

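View pics/c2.png

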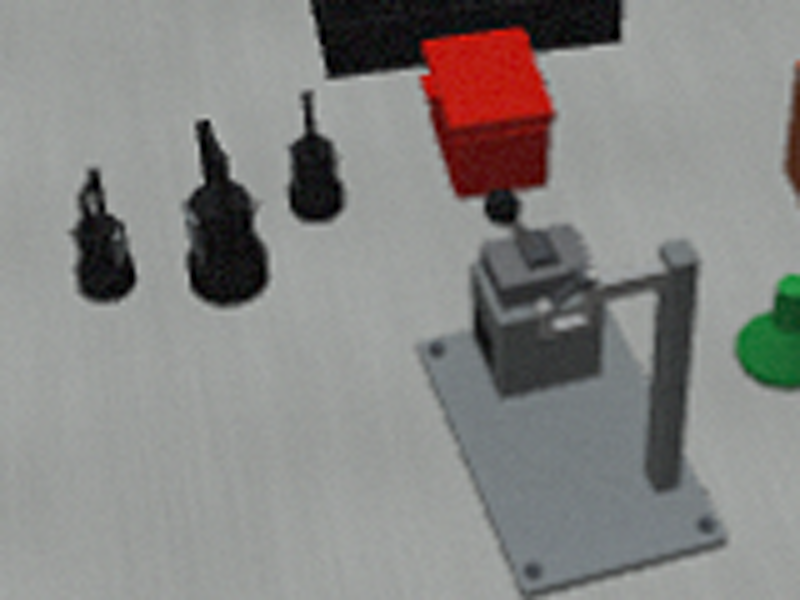

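```bash
python3 - <<'E'
from plant import robot
from h import *
A=robot.get_calibration('scene');B=robot.get_calibration('side')
a=lambda x,y:(210+x/4-.4,170+y/4-.4)
b=lambda x,y:(150+x/5-.4,110+y/5-.4)
def t(n,p,q): print(n,*[np.round(z,4) for z in tri([(A,a(*p)),(B,b(*q))])])
t('posttop',(98,135),(679,250))
t('ball',(337,202),(502,208))
t('loop',(657,150),(205,125))
t('small1',(733,107),(95,175)); t('small2',(685,310),(308,97))
for n,p,z in [('Lc',(25,293),.01),('Rc',(412,297),.01),('sL',(46,288),.01),('sT',(138,167),.01),('sR',(391,294),.01),('sB',(306,428),.01),('big head',(627,245),.02),('sm1',(707,185),.015),('sm2',(657,375),.015)]: print(n,onz(A,a(*p),z).round(4))
for n,p,z in [('c',(418,345),.01),('c',(725,540),.01),('c',(525,595),.01),('s',(437,349),.01),('s',(532,571),.01),('s',(707,525),.01),('bighead',(228,275),.013)]: print(n,onz(B,b(*p),z).round(4))
E
```

```text
posttop [ 0.6548 -0.0019  0.2274] [0. 0.]
ball [0.5674 0.1262 0.1655] [0. 0.]
loop [0.3817 0.271  0.1489] [5.8 5.8]
small1 [0.2914 0.2863 0.1088] [0.7 0.7]
small2 [0.4602 0.3419 0.1086] [1.6 1.6]
Lc [ 0.6868 -0.0616  0.01  ]
Rc [0.5131 0.1652 0.01  ]
sL [ 0.6739 -0.0522  0.01  ]
sT [ 0.5481 -0.0679  0.01  ]
sR [0.5205 0.1515 0.01  ]
sB [0.6463 0.1664 0.01  ]
big head [0.3829 0.2695 0.02  ]
sm1 [0.2944 0.2902 0.015 ]
sm2 [0.4615 0.3407 0.015 ]
c [0.5098 0.1595 0.01  ]
c [ 0.6837 -0.0664  0.01  ]
c [ 0.5399 -0.0848  0.01  ]
s [0.5229 0.1526 0.01  ]
s [ 0.5487 -0.0659  0.01  ]
s [ 0.6751 -0.051   0.01  ]
bighead [0.379  0.2603 0.013 ]
```

```bash
python3 - <<'E'
from plant import robot
from h import *
from scipy.spatial.transform import Rotation as Ro
A=robot.get_calibration('scene');W=robot.get_calibration('wrist')
a=lambda x,y:(210+x/4-.4,170+y/4-.4)
e1=onz(A,a(634,140),.1385);e2=onz(A,a(686,163),.1385); print(e1,e2,np.linalg.norm(e1-e2),np.degrees(np.arctan2(*(e2-e1)[1::-1])))
s=robot.observe(); R=Ro.from_euler('xyz',s['tcp_rot'],degrees=True).as_matrix()
Rc=cv2.Rodrigues(W['rvec'])[0]; o=-Rc.T@W['tvec']
print('cam in tool',R.T@(o-s['tool_pos']), 'axis',R.T@Rc.T)
# candidate look pose: tool down, yaw
for yaw in range(-180,180,30):
  for d in (0.0,):
    rot=Ro.from_euler('xyz',[180,0,yaw],degrees=True).as_matrix()
    off=rot@(R.T@(o-s['tool_pos'])); print(yaw,off.round(3), robot.ik([.40,.27,.32],[180,0,yaw]))
E
```

```text
[0.38288772 0.25021667 0.1385    ] [0.37776088 0.28850475 0.1385    ] 0.03862980077686836 97.6266502149388
cam in tool [ 0.08094679 -0.00146787 -0.06925497] axis [[-2.03291136e-04 -9.50321420e-01 -3.11270233e-01]
 [ 9.99999653e-01 -4.44550506e-04  7.04130300e-04]
 [-8.07525446e-04 -3.11269982e-01  9.50321180e-01]]
-180 [-0.081 -0.001  0.069] [ 18.44152858 -14.34033479 -12.15031658  92.19001821   0.
  18.44152858]
-150 [-0.069 -0.042  0.069] [ 18.44152858 -14.34033479 -12.15031658  92.19001821   0.
 -11.55847142]
-120 [-0.039 -0.071  0.069] [ 18.44152858 -14.34033479 -12.15031658  92.19001821   0.
 -41.55847142]
-90 [ 0.001 -0.081  0.069] [ 18.44152858 -14.34033479 -12.15031658  92.19001821   0.
 -71.55847142]
-60 [ 0.042 -0.069  0.069] [  18.44152858  -14.34033479  -12.15031658   92.19001821    0.
 -101.55847142]
-30 [ 0.071 -0.039  0.069] [  18.44152858  -14.34033479  -12.15031658   92.19001821    0.
 -131.55847142]
0 [0.081 0.001 0.069] [  18.44152858  -14.34033479  -12.15031658   92.19001821    0.
 -161.55847142]
30 [0.069 0.042 0.069] [ 18.44152858 -14.34033479 -12.15031658  92.19001821   0.
 168.44152858]
60 [0.039 0.071 0.069] [ 18.44152858 -14.34033479 -12.15031658  92.19001821   0.
 138.44152858]
90 [-0.001  0.081  0.069] [ 18.44152858 -14.34033479 -12.15031658  92.19001821   0.
 108.44152858]
120 [-0.042  0.069  0.069] [ 18.44152858 -14.34033479 -12.15031658  92.19001821   0.
  78.44152858]
150 [-0.071  0.039  0.069] [ 18.44152858 -14.34033479 -12.15031658  92.19001821   0.
  48.44152858]
```

```bash
python3 - <<'E'
from plant import robot
from h import *
import pickle
def look(p,yaw,n):
    robot.move_pose(p,[180,0,yaw]); robot.pause(.2)
    c=robot.get_calibration('wrist'); im=robot.grab_frame('wrist'); cv2.imwrite(f'pics/{n}.png',im); pickle.dump(c,open(f'pics/{n}.pkl','wb'))
    s=robot.observe(); print(n,s['time'],s['tool_pos'],s['tcp_rot'])
look([.381,.269,.34],-172.4,'wt')
look([.575,-.013,.40],-173,'wh')
E
```

```text
wt 1.7 [0.38076865 0.26955163 0.33988268] [-1.79999740e+02 -1.68121789e-02 -1.72344576e+02]
wh 3.2583 [ 0.57480416 -0.01203075  0.40017118] [-1.79999545e+02  1.54410100e-02 -1.72920869e+02]
```

View pics/wt.png

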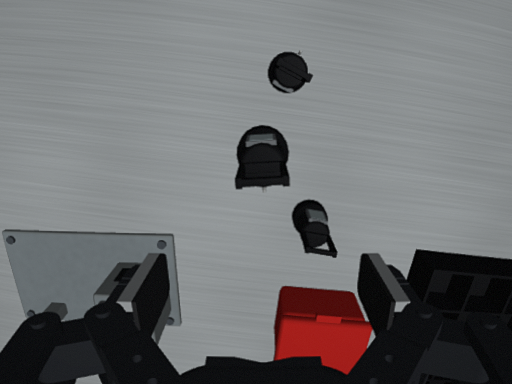

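View pics/wh.png

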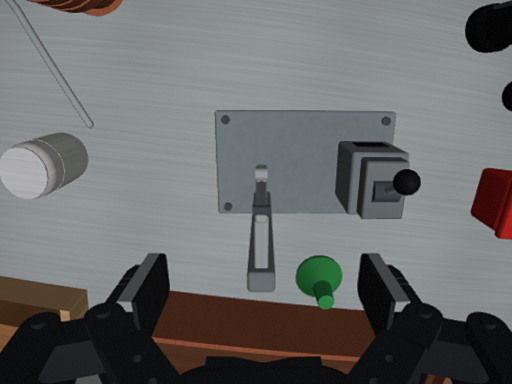

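```bash
python3 - <<'E'
from h import *
a=cv2.imread('pics/wt.png');b=cv2.imread('pics/wh.png')
A=cv2.resize(cv2.convertScaleAbs(a[110:210,215:315],alpha=2,beta=30),None,fx=4,fy=4,interpolation=cv2.INTER_CUBIC)
B=cv2.resize(b[145:245,210:310],None,fx=4,fy=4,interpolation=cv2.INTER_CUBIC)
cv2.imwrite('pics/c3.png',np.hstack([A,B]))
E
```

```text
(no output)
```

View pics/c3.png

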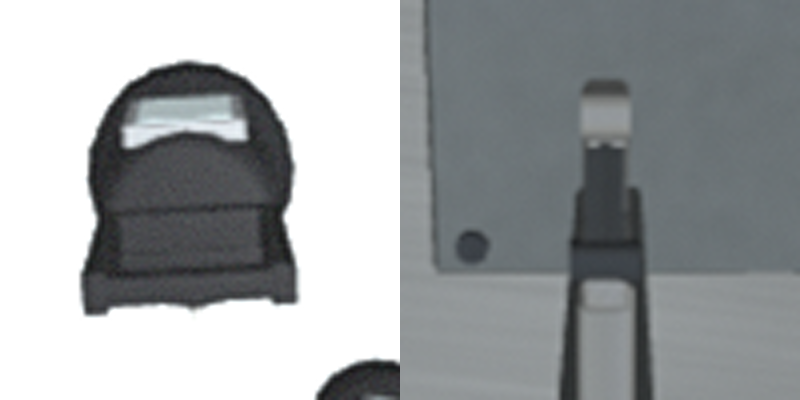

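```bash
python3 - <<'E'
from h import *
import pickle
T=pickle.load(open('pics/wt.pkl','rb'));H=pickle.load(open('pics/wh.pkl','rb'))
t=lambda x,y:(215+x/4-.4,110+y/4-.4)
l=onz(T,t(83,294),.142);r=onz(T,t(296,284),.142);d=l-r
print('bar',l,r,(l+r)/2,np.linalg.norm(d),np.degrees(np.arctan2(d[1],d[0])))
for n,p,z in [('headL',(90,165),.026),('headR',(294,165),.026)]: print(n,onz(T,t(*p),z))
h=lambda x,y:(210+(x-400)/4-.4,145+y/4-.4)
sc=[onz(H,p,.01) for p in [(225.5,119.5),(386.5,121),(228,206.5)]]; print('screws',sc)
print('corners',[onz(H,p,.01) for p in [(216,111),(395,112.5),(219,213)]])
d=sc[0]-sc[1];print('yaw',np.degrees(np.arctan2(-d[0],d[1]))%360-180)
ball=onz(H,(406,182),.165);print('ball',ball)
for yaw in (6.5,7.2):
  c,s=np.cos(np.radians(yaw)),np.sin(np.radians(yaw));R=np.array([[c,-s],[s,c]])
  cor=[(-.05,-.065),(-.05,.185)]
  o=np.array([.5804,-.0126])
  P=lambda x,y,z:list(o+R@[x,y])+[z]
  X=[P(-.05,.185,.01),P(-.05,-.065,.01),P(.1,-.065,.01),P(-.019,0,.2),P(-.014,0,.209),P(-.009,0,.207),P(.011,0,.228),P(.019,0,.228),P(.065,0,.228),P(.0012,.14,.165)]
  print(yaw);q=proj(H,X);print(q.round(1).tolist()); print(((q[3:9]-[210,145]+.4)*4+[400,0]).round(0).tolist())
E
```

```text
bar [0.3828884  0.24600064 0.142     ] [0.37483842 0.28970171 0.142     ] [0.37886341 0.26785118 0.142     ] 0.04443630402845686 -79.56280303918973
headL [0.37967164 0.23858466 0.026     ]
headR [0.37179578 0.29731118 0.026     ]
screws [array([ 0.54829494, -0.06695439,  0.01      ]), array([0.52193505, 0.15229714, 0.01      ]), array([ 0.67352911, -0.05192567,  0.01      ])]
corners [array([ 0.53847351, -0.08077826,  0.01      ]), array([0.5089432, 0.1615737, 0.01     ]), array([ 0.68543721, -0.0642522 ,  0.01      ])]
yaw 6.855576984717231
ball [0.56688643 0.12589501 0.165     ]
6.5
[[397.6, 113.5], [214.5, 110.5], [217.8, 213.9], [262.3, 167.7], [262.2, 176.5], [262.2, 181.7], [261.9, 214.1], [261.8, 223.5], [261.3, 274.2], [407.0, 181.0]]
[[611.0, 93.0], [610.0, 127.0], [610.0, 148.0], [609.0, 278.0], [609.0, 316.0], [607.0, 518.0]]
7.2
[[397.4, 111.8], [214.1, 111.1], [218.7, 214.4], [262.0, 167.7], [262.0, 176.5], [262.0, 181.7], [262.1, 214.1], [262.1, 223.5], [262.3, 274.2], [407.3, 179.3]]
[[610.0, 93.0], [610.0, 127.0], [610.0, 148.0], [610.0, 278.0], [610.0, 316.0], [611.0, 518.0]]
```

```bash
python3 - <<'E'
from plant import robot
from h import *
Y=-169.8
robot.move_pose([.3789,.2679,.30],[180,0,Y])
print(robot.line_to([.3789,.2679,.1885],vel=.12,guard=8))
robot.set_gripper(0.03); s=robot.observe(); print(s['gripper_width'],s['tool_pos'],s['ft_force'])
robot.line_to([.3789,.2679,.30],vel=.15); s=robot.observe(); print(s['time'],s['gripper_width'],s['tool_pos'],s['ft_force'])
cv2.imwrite('pics/wg.png',robot.grab_frame('wrist'));cv2.imwrite('pics/sg.png',robot.grab_frame('side'))
E
```

```text
False
0.044503209963480415 [0.3793865  0.26814131 0.18928041] [0.40482163 1.68569674 6.05362558]
7.0333 0.044530663105587516 [0.37852162 0.26777853 0.29876363] [-0.42396197  0.45688054 -3.16692518]
```

View pics/wg.png

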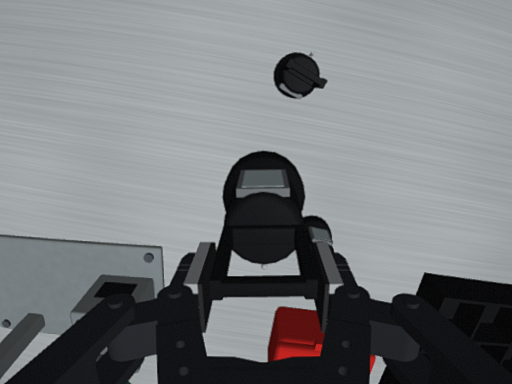

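View pics/sg.png

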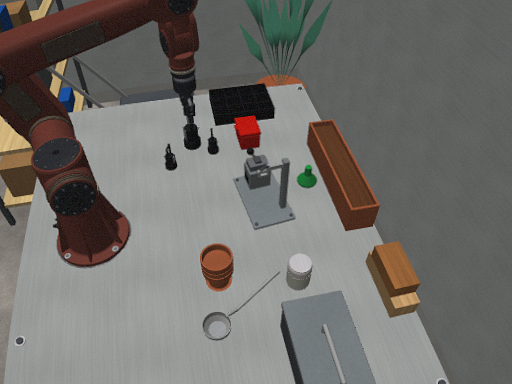

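The torch is gripped and lifted: the loop's bar lies between the pads at about (262,288), width reading 44.5 mm. I'll measure where the bar sits in the tool.

```bash
python3 - <<'E'
from plant import robot
from h import *
s=robot.observe(); c=robot.get_calibration('wrist'); t=s['tool_pos']
a=cv2.imread('pics/wg.png')
cv2.imwrite('pics/c4.png',cv2.resize(cv2.convertScaleAbs(a[220:330,190:340],alpha=2.5,beta=20),None,fx=5,fy=5,interpolation=cv2.INTER_CUBIC))
from scipy.spatial.transform import Rotation as Ro
R=Ro.from_euler('xyz',s['tcp_rot'],degrees=True).as_matrix()
# predicted bar top edges, tool x=±3.5mm, z .0465 / .0535
for x in (-.0035,0,.0035):
  for z in (.0465,.0535):
    q=proj(c,[t+R@np.array([x,y,z]) for y in (-.017,0,.017)]); print(x,z,((q-[190,220]+.4)*5).round(0).tolist())
E
```

```text
-0.0035 0.0465 [[169.0, 399.0], [375.0, 400.0], [581.0, 399.0]]
-0.0035 0.0535 [[178.0, 350.0], [375.0, 350.0], [572.0, 349.0]]
0 0.0465 [[168.0, 364.0], [375.0, 364.0], [583.0, 363.0]]
0 0.0535 [[177.0, 315.0], [375.0, 316.0], [573.0, 315.0]]
0.0035 0.0465 [[166.0, 327.0], [376.0, 328.0], [585.0, 327.0]]
0.0035 0.0535 [[175.0, 280.0], [375.0, 281.0], [575.0, 280.0]]
```

View pics/c4.png

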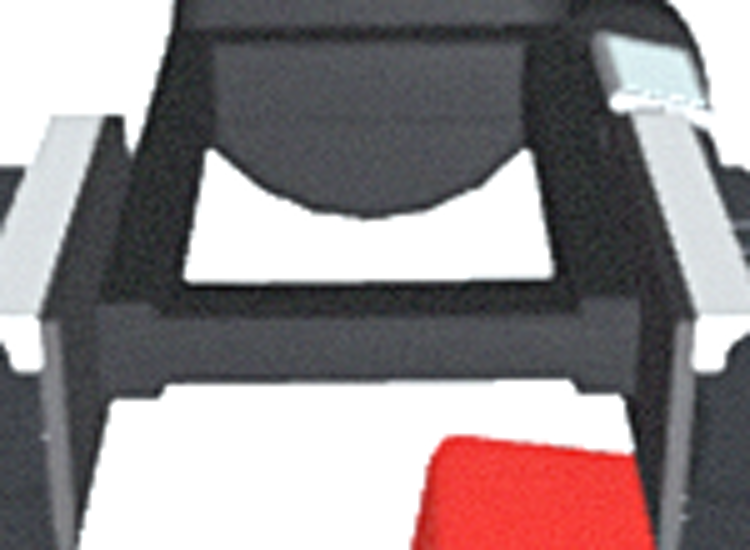

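```bash
cat >> h.py <<'E'
yaw=6.95; c_,s_=np.cos(np.radians(yaw)),np.sin(np.radians(yaw))
ORG=np.array([.5797,-.0130])
def S(x,y,z): # stand -> world
    return np.array([ORG[0]+c_*x-s_*y,ORG[1]+s_*x+c_*y,z])
E
python3 - <<'E'
from plant import robot
from h import *
Y=-173.05; BZ=.052
robot.line_to([.3789,.2679,.32],vel=.2)
robot.line_to(S(-.13,0,.32),vel=.2,rotation=[180,0,Y])
robot.line_to(S(-.05,0,.221+BZ),vel=.15); robot.pause(.2)
s=robot.observe(); print(s['time'],s['tool_pos'],s['tcp_rot'],S(-.05,0,.221+BZ),s['ft_force'],s['gripper_width'])
for n in('wrist','scene','side'): cv2.imwrite(f'pics/{n}2.png',robot.grab_frame(n))
a=cv2.imread('pics/scene2.png');b=cv2.imread('pics/side2.png')
cv2.imwrite('pics/c5.png',np.hstack([cv2.resize(i[y:y+100,x:x+100],None,fx=4,fy=4,interpolation=2) for i,x,y in((a,210,160),(b,210,130))]))
E
```

```text
10.025 [ 0.52988536 -0.01913747  0.27380417] [-1.79970624e+02  6.00869058e-02 -1.73058841e+02] [ 0.53006739 -0.01905016  0.273     ] [ 0.21358144  0.62222946 -2.234198  ] 0.04456865564003133
```

View pics/wrist2.png

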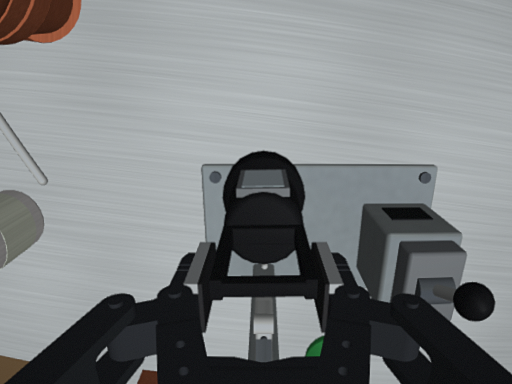

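View pics/c5.png

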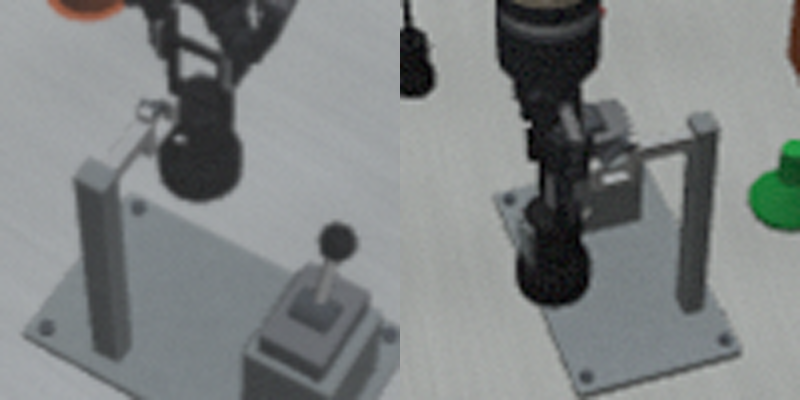

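The hook (column about 262) is centred in the loop and the torch hangs straight. Going in.

```bash
python3 - <<'E'
from plant import robot
from h import *
BZ=.052
def st(n):
    s=robot.observe();d=s['tool_pos'];v=d[:2]-ORG;print(n,round(s['time'],2),'stand x,y',np.round([c_*v[0]+s_*v[1],-s_*v[0]+c_*v[1]],4),'z',round(d[2],4),s['ft_force'].round(1))
print(robot.line_to(S(-.002,0,.221+BZ),vel=.06,guard=12)); st('in')
print(robot.line_to(S(-.002,0,.204+BZ),vel=.04,guard=15)); st('mid')
print(robot.line_to(S(-.002,0,.190+BZ),vel=.03,guard=10)); st('down')
robot.pause(.2);st('hold')
for n in('wrist','scene','side'): cv2.imwrite(f'pics/{n}3.png',robot.grab_frame(n))
a=cv2.imread('pics/scene3.png');b=cv2.imread('pics/side3.png')
cv2.imwrite('pics/c6.png',np.hstack([cv2.resize(i[y:y+100,x:x+100],None,fx=4,fy=4,interpolation=2) for i,x,y in((a,210,160),(b,210,130))]))
E
```

```text
False
in 11.12 stand x,y [-0.0025  0.    ] z 0.2729 [-4.5 -0.9  0.7]
False
mid 11.7 stand x,y [-0.0027  0.0002] z 0.255 [-5.4 -1.6 -4.8]
True
down 12.12 stand x,y [-0.0016 -0.    ] z 0.2442 [-0.6  0.9  3.9]
hold 12.32 stand x,y [-0.0015 -0.    ] z 0.2442 [-0.8 -0.2  4.7]
```

View pics/wrist3.png

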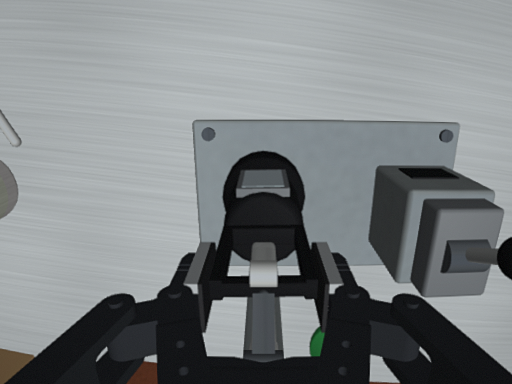

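View pics/c6.png

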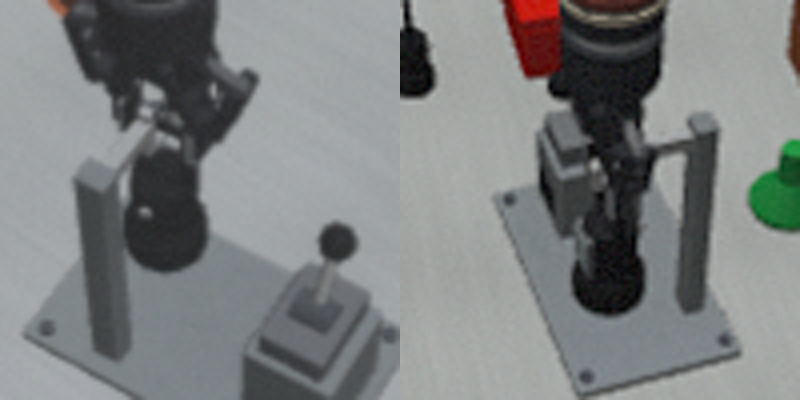

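```bash
python3 - <<'E'
from h import *
a=cv2.imread('pics/wrist3.png')
cv2.imwrite('pics/c7.png',cv2.resize(cv2.convertScaleAbs(a[225:365,190:340],alpha=1.6,beta=20),None,fx=4,fy=4,interpolation=2))
E
```

```text
(no output)
```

View pics/c7.png

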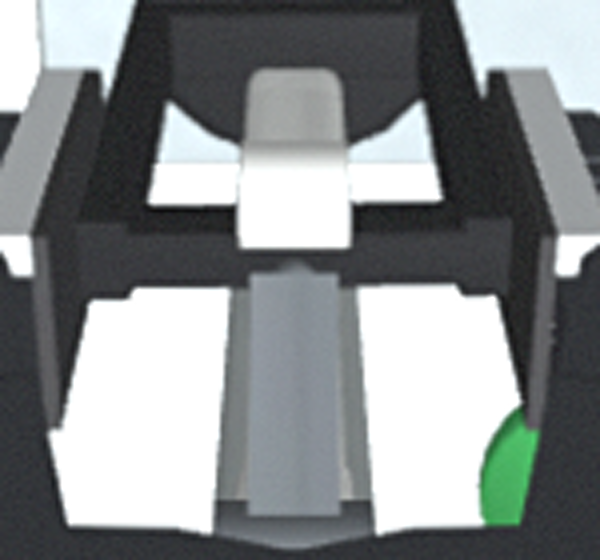

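```bash
python3 - <<'E'
from plant import robot
from h import *
c=robot.get_calibration('wrist')
print('noseinner',((proj(c,[S(-.009,y,.206) for y in(.005,-.005)])-[190,225]+.4)*4).round().tolist())
for g in (0,.1,.2,.4,.6,.8):
    a=np.arctan2(14.3,18)+g
    q=proj(c,[S(.009-.023*np.cos(a)+.002*-np.sin(a),y,.224-.023*np.sin(a)+.002*np.cos(a)) for y in(.004,-.004)])
    print(g,((q-[190,225]+.4)*4).round().tolist())
E
```

```text
noseinner [[355.0, 256.0], [249.0, 257.0]]
0 [[347.0, 279.0], [259.0, 279.0]]
0.1 [[346.0, 279.0], [259.0, 279.0]]
0.2 [[345.0, 282.0], [260.0, 282.0]]
0.4 [[344.0, 295.0], [261.0, 295.0]]
0.6 [[342.0, 316.0], [262.0, 316.0]]
0.8 [[341.0, 344.0], [262.0, 344.0]]
```

The gate tip matches its shut position: it is at row 272 against 279 predicted for shut, and the nose shows the same offset. The bar sits below it. Releasing now.

```bash
python3 - <<'E'
from plant import robot
from h import *
robot.set_gripper(.085)
t=robot.observe()['tool_pos']
robot.line_to([t[0],t[1],.40],vel=.12)
robot.pause(.3); s=robot.observe();print(s['time'],s['tool_pos'],s['ft_force'])
import pickle
c=robot.get_calibration('wrist')
for n in('wrist','scene','side'): cv2.imwrite(f'pics/{n}4.png',robot.grab_frame(n))
a=cv2.imread('pics/scene4.png');b=cv2.imread('pics/side4.png');w=cv2.imread('pics/wrist4.png')
cv2.imwrite('pics/c8.png',np.hstack([cv2.resize(i[y:y+d,x:x+d],(400,400),interpolation=2) for i,x,y,d in((w,190,110,150),(b,210,130,100))]))
g=[]
for ga in (0,.1,.4,.8):
    a=np.arctan2(14.3,18)+ga
    q=proj(c,[S(.009-.023*np.cos(a)+.002*-np.sin(a),0,.224-.023*np.sin(a)+.002*np.cos(a)),S(-.009,0,.206),S(0,0,.197)]);g.append(((q-[190,110])*400/150).round().tolist())
print(g)
print('ball',proj(c,[S(.0012,.14,.165)]))
E
```

```text
14.7167 [ 0.5772077  -0.01310327  0.39977558] [-0.33037091 -0.60986676  0.49511253]
[[[196.0, 183.0], [196.0, 183.0], [196.0, 202.0]], [[196.0, 186.0], [196.0, 183.0], [196.0, 202.0]], [[196.0, 198.0], [196.0, 183.0], [196.0, 202.0]], [[196.0, 220.0], [196.0, 183.0], [196.0, 202.0]]]
ball [[408.7434379  177.16969864]]
```

View pics/c8.png

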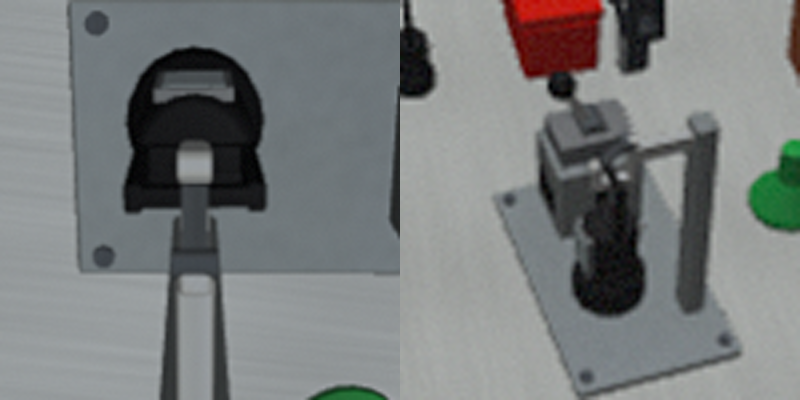

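View pics/wrist4.png

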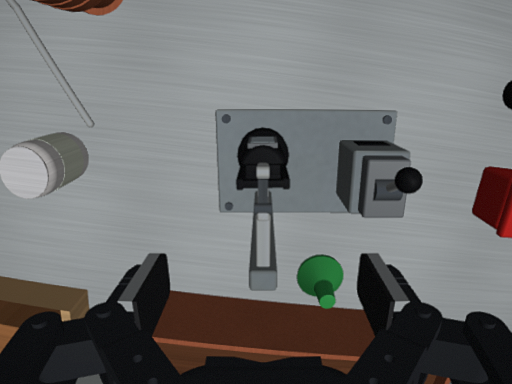

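The torch hangs with the gate covering the bar right up to the nose at (262,178), so it is shut. The ball is at (408,180), still off. Next is the switch.

```bash
python3 - <<'E'
from plant import robot
from h import *
def st(n):
    s=robot.observe();d=s['tool_pos'];v=d[:2]-ORG;print(n,round(s['time'],2),'stand x,y',np.round([c_*v[0]+s_*v[1],-s_*v[0]+c_*v[1]],4),'z',round(d[2],4),s['ft_force'].round(1),s['gripper_width'])
robot.line_to(S(-.06,.14,.33),vel=.2)
robot.set_gripper(0)
robot.line_to(S(-.06,.14,.153+.073),vel=.12); st('low')
print(robot.line_to(S(.038,.14,.153+.073),vel=.05,guard=8)); st('push')
for n in('wrist','scene','side'): cv2.imwrite(f'pics/{n}5.png',robot.grab_frame(n))
a=cv2.imread('pics/scene5.png');b=cv2.imread('pics/side5.png')
cv2.imwrite('pics/c9.png',np.hstack([cv2.resize(i[y:y+100,x:x+100],None,fx=4,fy=4,interpolation=2) for i,x,y in((a,220,175),(b,210,120))]))
E
```

```text
low 17.63 stand x,y [-0.0596  0.1399] z 0.2269 [-0.3 -0.9  0.2] 0.00012566536725115604
False
push 19.74 stand x,y [0.037  0.1401] z 0.2257 [-6.5 -1.9 -0.3] -8.691629141986752e-05
```

View pics/c9.png

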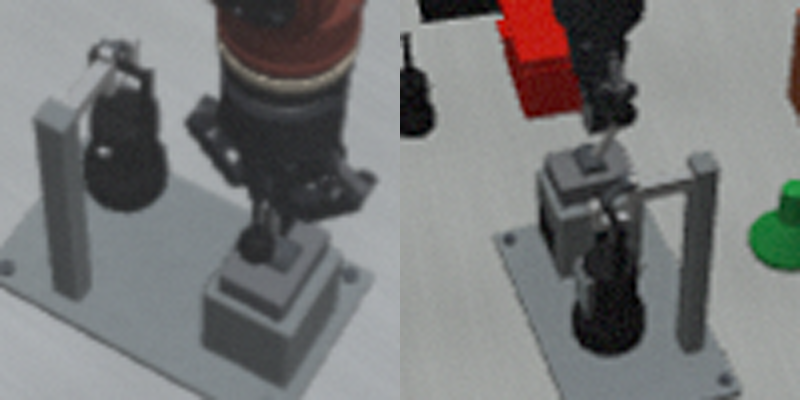

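```bash
python3 - <<'E'
from plant import robot
from h import *
robot.line_to(S(-.06,.14,.226),vel=.12)
robot.line_to(S(-.06,.14,.36),vel=.15)
robot.line_to(S(0,.06,.42),vel=.2); robot.pause(.4)
s=robot.observe();print(s['time'],s['tool_pos'],s['ft_force'])
C={n:robot.get_calibration(n) for n in('wrist','scene','side')}
for n in('wrist','scene','side'): cv2.imwrite(f'pics/{n}6.png',robot.grab_frame(n))
a=cv2.imread('pics/scene6.png');b=cv2.imread('pics/side6.png')
cv2.imwrite('pics/c10.png',np.hstack([cv2.resize(i[y:y+100,x:x+100],None,fx=4,fy=4,interpolation=2) for i,x,y in((a,220,175),(b,210,120))]))
for th in(0,.85,1.): 
  X=S(.03+.06*np.sin(th-.5),.14,.112+.06*np.cos(th-.5)); print(th,[proj(C[n],X).round(1).tolist() for n in C])
E
```

```text
23.0333 [0.57220815 0.04689686 0.42000994] [-0.04626176 -0.31220808  0.01515257]
0 [[[342.6, 169.3]], [[294.5, 219.4]], [[249.0, 151.5]]]
0.85 [[[339.9, 216.2]], [[285.4, 232.3]], [[262.7, 147.7]]]
1.0 [[[338.6, 222.0]], [[283.8, 235.4]], [[264.9, 148.0]]]
```

View pics/c10.png

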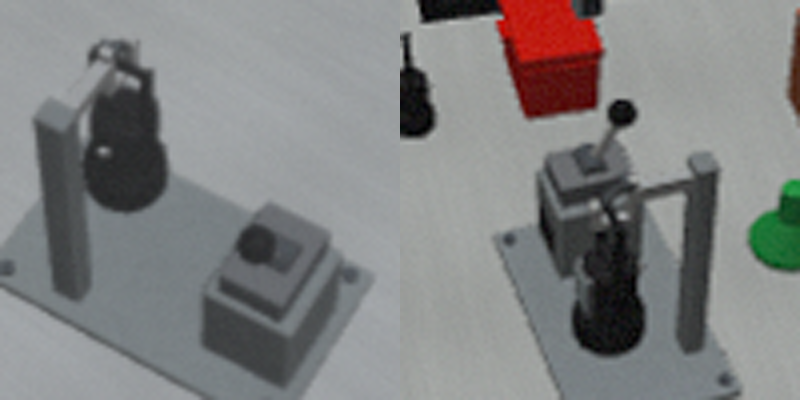

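View pics/wrist6.png

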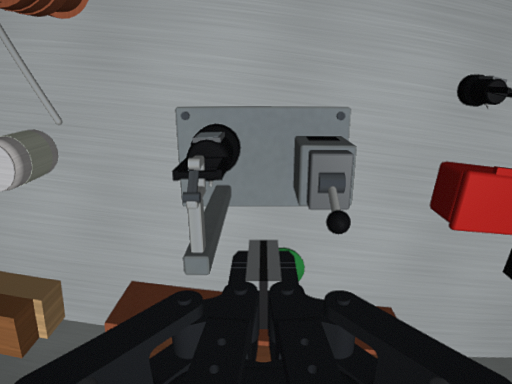

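```bash
python3 - <<'E'
from plant import robot
from h import *
c=robot.get_calibration('wrist')
a=cv2.imread('pics/wrist6.png'); cv2.imwrite('pics/c11.png',cv2.resize(cv2.convertScaleAbs(a[110:210,160:260],alpha=1.4,beta=20),None,fx=5,fy=5,interpolation=2))
X=[S(0,-.023,.1935),S(0,.023,.1935),S(-.009,0,.2085),S(.009,0,.224)]
print(((proj(c,X)-[160,110]+.4)*5).round().tolist())
E
```

```text
[[69.0, 330.0], [318.0, 330.0], [174.0, 303.0], [163.0, 430.0]]
```

View pics/c11.png

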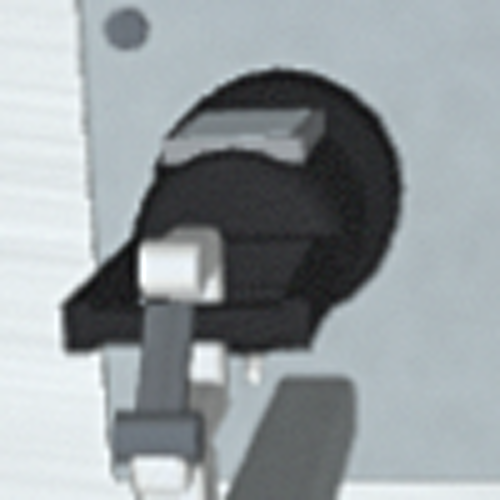

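The bar runs from x 65 to 315 at row 330, where the seat prediction puts it. The gate runs unbroken over it to the nose at row 303, so it is shut. Handing in.

```bash
python3 - <<'E'
from plant import robot
robot.job_done(); print(robot.observe()['time'])
E
```

```text
the job is handed in; nothing more can be done
the job is handed in; nothing more can be done
```

The torch is hanging from the snap hook with the gate shut, the switch is thrown over, and I handed the job in at about 23 s of the 58 s allowed.

- **Hooking:** I took the largest torch by its loop, brought the bar over the nose and pressed it past the gate until it rested on the seat. Then I let go and lifted clear.
- **Switch:** I pushed the ball over with closed fingers. It now sits where the fully-over position (1.0 rad) should appear in both fixed cameras.
- **Last checks:** In the final wrist picture the loop bar is within a few pixels of its expected place on the seat. The gate reaches unbroken over it to the nose. The force reading on the tool was close to zero once the arm had backed off. The bystanders in view looked undisturbed, though I did not measure them.
- **Disagreements:** My measured positions disagreed by about 1–3 mm between views. When the torch was lifted, the bar also seemed to sit 1–2 mm lower in the grip than planned, which I allowed for. Neither affected the result.

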